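Cold-set the terrine mould: slide it onto the cold plate and snap its cap home

ROBOT

A 6-joint arm with a two-finger parallel gripper is mounted at the origin on the work surface. World frame = base frame: x ahead of the robot, y to its left, z up, the work surface at z = 0. Lengths are in m, angles in rad, forces in N, time in s.
With the tool pointing down it reaches from about 0.325 to 0.9 m from the base axis. Payload 6.1 kg.
Tool frame: the origin (TCP) lies at the very end of the fingers, on their centre line; the grasp point (between the pads) lies 19 mm behind it (env.grasp_offset is the distance from the TCP to the grasp point, in m); z points along the fingers, y is the line along which they close (so a half turn about z gives the same grasp; the last joint's range is limited). The gripper opens to 87 mm and grips with 3 to 60 N. Pads are 19 mm wide; open, the fingers measure 117 mm over their backs; the gripper's body (75 mm by 190 mm) begins 51 mm behind the grasp point.
Start: joints at [-1.267, 0.22, 1.526, -0, 1.395, -0.126], TCP at [0.26, -0.568, 0.223] pointing down, gripper open.
Joint ranges: [-2.98, 2.98], [-0.91, 2.08], [0.09, 2.57], [-1.24, 4.39], [0.2, 2.65], [-2.68, 2.68]. Speed limits (rad/s): [2.57, 2.57, 3.01, 3.14, 3.14, 3.14].

INTERFACE

Orientations are given as a unit quaternion [x, y, z, w].
In Python, from bench import env gives the robot as it stands.
- The arm moves only by the shell command python3 -m handwheel 'ROWS' [FORCE]. ROWS is JSON, a list of rows, each a list of 3 entries, a list of its own where there are three numbers: the shift along the tool's x, y, z in cm, then the turn, a rotation vector about the tool's x, y, z in degrees, then the finger opening in cm, from 0 to 8.7. In form: [[[x, y, z], [wx, wy, wz], claw], ...]. A call has 1 to 20 rows; each row is the pose to reach, as a shift and turn from the pose commanded when the call began, along the tool's axes at that moment; what a row does not reach only later rows make up. A row lasts 1/12 s, in which the tool goes at most 41.7 mm and 7.16 degrees, less where a joint would pass 70% of its speed; a pose out of reach is approached as far as the arm can. A call with a gripper value outside its range is refused whole. The fingers move at their own pace and stop on an object; FORCE is the grip in N (left out, the last holds). Time passes only in rows, so rows that repeat a pose let the fingers close. It gives the time, the measured TCP pose, the force, the opening and the grip force at its end, in the units of the state.
- env.state(): the state, without advancing time (a new reading comes with each control period).
- env.capture(name): name is "scene" or "top" or "wrist"; returns (picture, depth): 420x560x3 uint8, red, green, blue; 420x560 float32, m along the optical axis (not along the pixel's ray), 0 where there is no reading.
- env.camera_info(name): a dict with "camera_matrix" (3x3 intrinsics, pixels), "T" (4x4, takes a point from camera to world coordinates). Camera axes: x right, y up, looking along -z (the intrinsics and any distortion apply to the point x, -y, -z); pixel columns grow to the right and rows downward; lengths in m; the calibration is good to about 2 mm. A picture is of the moment at which its call begins: read the wrist's pose just before it. camera_info takes no time and is no camera call; for the wrist camera it gives the pose at the moment of the call.
- env.job_done(): hands the job in; it is judged then, once.
Trained networks look in the newest picture that a camera, given by its name, has taken for a name from the list of things; names that differ only in an ending like _2 or _b are one class to them, and where a whole thing is asked for, a point or a joint stands for the part that bears it (a point fixed in the world has none). Each returns a list of dicts, best first, with "conf" (0 to 1); they miss things now and then, are a little off and sometimes report something else, mostly with a low value. They report only what shows in the picture. A call takes as long as a camera call. They do not tell look-alikes from the thing itself.
- env.regions_of(target, camera): "pixels" (420x560 bool, what is visible of it) and "uv" ([column, row] in pixels, amid what is visible of it).
The state is a dict: "clock": time; "qpos": joint angles; "joint_vel": joint speeds; "joint_torque": joint torques, N m; "eef_pos": TCP position; "orientation": TCP orientation; "wrist_force": force on the tool from outside, world axes, zero at the start; "moment": the same for the moment, N m; "opening": finger opening in m; "gripper_force": force on a finger pad.
Only numpy, scipy, OpenCV 4.12 (cv2) and the standard library are available. Lean on these libraries where they do the work, as an engineer would, in place of code of your own. Each camera call takes 0.05 s, during which the arm holds its last target. There are 200 camera calls.

TASK

Slide the closed terrine mould along the table, without lifting or tipping it, onto the flush cold plate, so that it lies square with the plate and in its middle. Then set the snap cap on the stud of the mould's lid, press it straight down until it clicks fully home, and keep pressing firmly (about 12 N): finish while you are still holding and pressing the cap. Leave the other kitchen things where they are.

Things in the scene. Friction and masses are not known exactly. Their poses are not given: they have to be found in the camera images.
- plate_mid (a point): centre of the cold plate, a pale smooth rectangle 190 mm (its x) by 110 mm (its y) with a 6 mm black seal round it, let in flush with the steel table top (no step). It is fixed; its place and yaw vary.
- mould_mid (a point): centre of the closed terrine mould, half-way up: a loose dark steel box 140 mm long (its x), 56 mm wide (its y), 40 mm high, 0.84 kg; the point is 20 mm above the table. Its ends are alike. In the middle of its lid is a steel collar with the stud. It can be gripped across its width and slid. It starts left or right of the plate, the cap on the other side.
- mould: the same mould, origin at the middle of its underside
- stud_seat (a point): centre of the flat top of the collar (44 mm across, 3 mm high) on the lid, 43 mm above the table, z up along the stud; the cap's rim rests here when home. The stud stands 20 mm above it: a round head of four sprung steel balls, 26 mm across over the balls, which give way inwards.
- stud: the same collar and stud, fixed to the mould's lid, origin at the centre of the collar's underside, 40 mm above the table
- cap_mid (a point): centre of the snap cap, half-way up: loose white plastic cap standing mouth down, 44 mm tall, 0.08 kg. Its lower 22 mm is a round skirt 42 mm across, its upper 22 mm a round grip knob 30 mm across; the skirt's top is a 6 mm wide shoulder on which fingertips can push. Home, this point is 22 mm above stud_seat.
- cap: the same cap, origin at the centre of its rim (underside); the mouth is 21 mm wide. Coming down over the stud, the rim meets the balls about 16 mm above the collar, takes about 12 N to push past them, and snaps when about 6 mm above the collar; home it is hard against the collar.
- spice_jar: bystander, to be left alone: small capped spice jar, 40 mm across, 60 mm tall, upright, 85 to 100 mm from the cap, on its far side; origin at the middle of its underside
- jar_lid: bystander, to be left alone: plain flat steel jar lid, 66 mm across, 14 mm thick, lying beyond the cold plate; origin at the middle of its underside
- measure: bystander, to be left alone: small open steel measuring cup, 52 mm across, 50 mm tall; origin at the middle of its underside
- loaf_tin: bystander, to be left alone: small open dark loaf tin 75 x 120 mm, 45 mm tall; origin at the middle of its underside
- spatula: bystander, to be left alone: long flat spatula lying at the left, beyond the left-hand thing; origin at the point below its middle, on the table
Things that resemble listed ones, but are neither listed nor needed, are in the scene too. Leave any brown or yellow look-alike of the cap alone. What is shaped like the mould but turquoise is not meant.

How it is judged:
On the way, in this order (a step that is already met when the one before it is completed fails the run):
1. the mould lies square in the middle of the cold plate, standing still, the cap not yet on (horizontal distance between mould_mid and plate_mid below 0.018 m and angle between the x axis of mould_mid and the x axis of plate_mid, either way round below 0.17 rad and height (world z) of mould_mid below 0.024 m and linear speed of mould below 0.02 m/s and distance between cap_mid and stud_seat above 0.06 m), for 0.2 s.
2. the cap has snapped fully home on the stud (z of cap_mid in the frame of stud_seat between 0.018 and 0.0245 m and horizontal distance between cap_mid and stud_seat below 0.004 m and angle between the z axis of cap_mid and the z axis of stud_seat, either way round below 0.08 rad and horizontal distance between mould_mid and plate_mid below 0.022 m and angle between the x axis of mould_mid and the x axis of plate_mid, either way round below 0.2 rad and height (world z) of mould_mid below 0.024 m), for 0.2 s.
At the end, for the whole second after the job is handed in: Mould flat, its middle within 22 mm of the plate's (18 mm when first slid there), square to 0.2 rad (0.17 at first); cap home on the stud (middle under 24.5 mm above the collar, within 4 mm and 0.08 rad of its axis); fingers still press it onto the collar with over 6 N (all of step 2 and contact force between cap and stud above 6 N and contact force between the fingers and cap above 3 N); the arm keeps its last pose, push and grip.
It fails at once if the mould is lifted or tipped (height (world z) of mould_mid above 0.028 m or angle between mould_mid's own z axis and vertical above 0.15 rad).
It fails at once if a bystander is disturbed (distance of any of spice_jar, jar_lid, measure, loaf_tin, spatula from where it was at the start of the episode above 0.03 m).
It also fails if it takes over 72 s, if anything falls off the work surface, if the arm or the gripper's body presses on something with over 40 N, if the wrist force passes 120 N, or if a joint passes its speed limit or range.

## Working session

There is one attempt and no reset: what is moved stays moved. The work goes in short steps, Python scripts to look and compute and a shell command to move; the robot and the scene stay as the last step left them, time stands still between calls to the robot, and variables do not carry over. Pictures are saved under pics/ and viewed, at most 10 in all, crops included, and the job is handed in when it is done.

```bash
ls; mkdir -p pics; cat > h.py <<'E'
import numpy as np, cv2
from bench import env
def pts(name, depth, mask):
    ci=env.camera_info(name); K=np.array(ci["camera_matrix"]); T=np.array(ci["T"])
    v,u=np.nonzero(mask&(depth>0)); d=depth[v,u]
    p=np.c_[(u-K[0,2])/K[0,0]*d, -(v-K[1,2])/K[1,1]*d, -d]
    return p@T[:3,:3].T+T[:3,3]
def save(n,im): cv2.imwrite("pics/"+n,cv2.cvtColor(im,cv2.COLOR_RGB2BGR))
E
python3 - <<'E'
from h import *
print(env.state())
for c in ["top","scene"]:
    im,d=env.capture(c); save(c+"0.png",im)
    ci=env.camera_info(c); print(c,np.round(ci["camera_matrix"],1).tolist(),np.round(ci["T"],3).tolist(),[k for k in ci])
    for t in ["plate_mid","mould","cap","stud","spice_jar","jar_lid","measure","loaf_tin","spatula"]:
        for r in env.regions_of(t,c)[:3]:
            p=pts(c,d,r["pixels"])
            print(t,round(r["conf"],2),np.round(r["uv"]),r["pixels"].sum(),np.round(np.median(p,0),3) if len(p) else None, np.round(np.percentile(p[:,2],95),3) if len(p) else None)
E
```

```text
pics
{'clock': 0.0, 'qpos': array([-1.26710485e+00,  2.21223123e-01,  1.52757102e+00, -7.05771267e-07,
        1.39469675e+00, -1.26096552e-01]), 'joint_vel': array([ 3.02851559e-05, -4.57818499e-04,  2.62359206e-05,  1.34097948e-04,
       -1.13354602e-03,  2.19623515e-04]), 'joint_torque': array([ 8.59547308e-04, -4.94609928e+01, -3.87372351e+01,  6.99086138e-02,
        5.69538795e-02, -1.44278406e-04]), 'eef_pos': array([ 0.26024106, -0.56758196,  0.22146033]), 'orientation': array([ 9.76998547e-01,  2.13243845e-01, -8.45146861e-05, -9.45349225e-04]), 'wrist_force': array([0.16728113, 0.2330529 , 0.16549101]), 'moment': array([-0.0274659 , -0.01866897,  0.03441705]), 'gripper_force': 0.0, 'opening': 0.08700056237412297}
top [[507.2, 0.0, 275.3], [0.0, 507.2, 211.6], [0.0, 0.0, 1.0]] [[0.026, 0.991, -0.13, 0.383], [-0.999, 0.029, 0.025, 0.02], [0.029, 0.129, 0.991, 1.542], [0.0, 0.0, 0.0, 1.0]] ['camera_matrix', 'T']
plate_mid 0.64 [251. 224.] 2562 [0.537 0.056 0.001] 0.007
mould 0.87 [421. 228.] 917 [ 0.541 -0.451  0.041] 0.054
mould 0.57 [365. 247.] 964 [ 0.481 -0.293  0.041] 0.
[... 1105 characters left out ...]
6. 170.] 727 [ 0.495 -0.276  0.037] 0.047
mould 0.4 [290. 238.] 2138 [0.547 0.064 0.002] 0.004
cap 0.65 [408. 280.] 367 [0.426 0.358 0.025] 0.046
cap 0.63 [360. 258.] 328 [0.46  0.241 0.024] 0.046
cap 0.51 [397. 253.] 315 [0.371 0.266 0.024] 0.046
spice_jar 0.84 [343. 272.] 431 [0.542 0.267 0.041] 0.062
jar_lid 0.85 [218. 259.] 419 [0.752 0.053 0.015] 0.017
measure 0.75 [361. 254.] 296 [0.461 0.24  0.026] 0.046
measure 0.65 [260. 296.] 573 [0.728 0.221 0.034] 0.051
loaf_tin 0.96 [178. 202.] 1154 [ 0.748 -0.237  0.024] 0.047
loaf_tin 0.73 [364. 254.] 285 [0.461 0.242 0.024] 0.046
loaf_tin 0.22 [260. 293.] 601 [0.729 0.223 0.033] 0.051
spatula 0.42 [177. 201.] 1156 [ 0.749 -0.239  0.024] 0.047
```

View pics/top0.png

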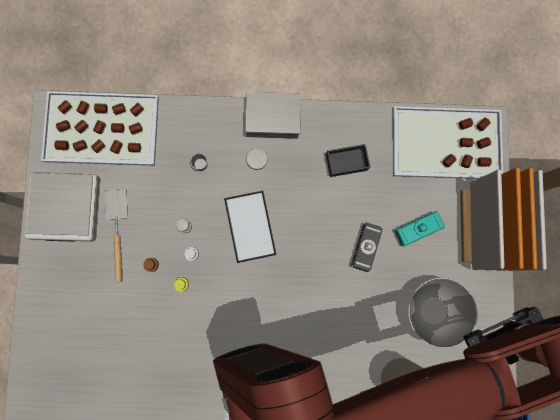

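```bash
python3 - <<'E'
from h import *
im=cv2.cvtColor(cv2.imread("pics/top0.png"),cv2.COLOR_BGR2RGB)
s=cv2.cvtColor(cv2.imread("pics/scene0.png"),cv2.COLOR_BGR2RGB)
a=cv2.resize(im[190:310,100:470],(800,259),interpolation=cv2.INTER_CUBIC)
b=cv2.resize(s[130:310,160:460],(560,336),interpolation=cv2.INTER_CUBIC)
o=np.zeros((595,800,3),np.uint8);o[:259]=a;o[259:,:560]=b
save("crop1.png",o)
E
```

```text
(no output)
```

View pics/crop1.png

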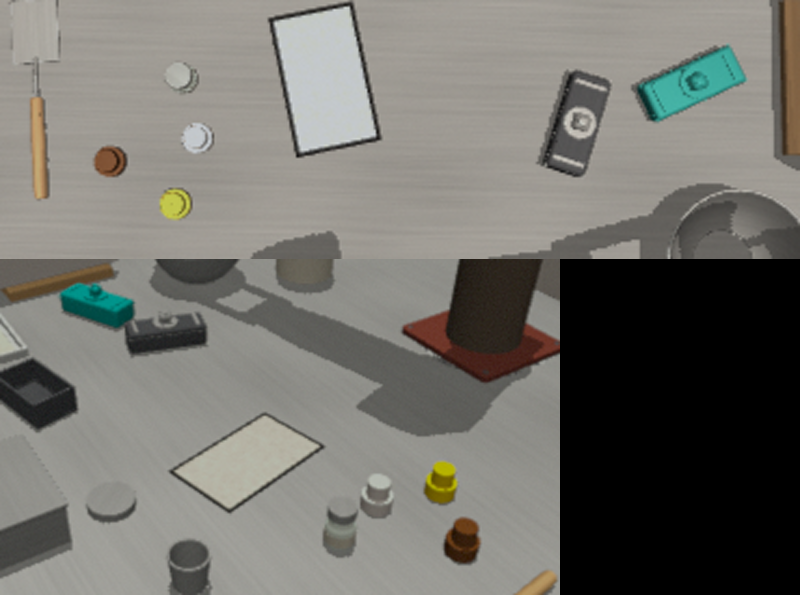

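The dark mould is at top (367,247), with a turquoise look-alike at (420,228). The white cap is at (190,254), with look-alikes in yellow at (181,285) and brown at (151,265). The spice jar is at (184,226) and the plate at (250,226). I choose the dark mould and the white cap; the crop confirms both.

```bash
cat >> h.py <<'E'
def ray(name,uv,z):
    """intersect pixel ray(s) with the plane of height z"""
    ci=env.camera_info(name); K=np.array(ci["camera_matrix"]); T=np.array(ci["T"]); uv=np.atleast_2d(uv).astype(float)
    r=np.c_[(uv[:,0]-K[0,2])/K[0,0],-(uv[:,1]-K[1,2])/K[1,1],-np.ones(len(uv))]@T[:3,:3].T
    return T[:3,3]+r*((z-T[2,3])/r[:,2])[:,None]
def rect(P):
    (c,s,a)=cv2.minAreaRect((P[:,:2]*1000).astype(np.float32))
    if s[0]<s[1]: s=s[::-1]; a+=90
    return np.round(c,1),np.round(s,1),round((a+90)%180-90,1)
def plate(name,im,near,z=0.0):
    """bright plate blob incl. nothing of the seal"""
    g=cv2.inRange(cv2.cvtColor(im,cv2.COLOR_RGB2HSV),(0,0,170),(180,60,255))
    n,l,st,ce=cv2.connectedComponentsWithStats(g)
    i=l[int(near[1]),int(near[0])]; v,u=np.nonzero(l==i)
    return rect(ray(name,np.c_[u,v],z))
E
python3 - <<'E'
from h import *
for c,near in [("top",(251,224)),("scene",(293,238))]:
    im,d=env.capture(c); print(c,"plate",plate(c,im,near))
    for t,q in [("mould",(.485,-.29)),("cap",(.45,.23))]:
        for r in env.regions_of(t,c):
            P=pts(c,d,r["pixels"]); m=np.median(P,0)
            if np.hypot(*(m[:2]-q))>.03: continue
            hi=P[(P[:,2]>.036)]; print(t,r["conf"],rect(hi),np.percentile(P[:,2],[5,50,95]).round(3), hi[:,:2].mean(0).round(4))
E
```

```text
top plate (array([538.4,  57.2]), array([187.9, 108.1]), 13.4)
mould 0.69 (array([ 482.1, -294.7]), array([138. ,  56.6]), -16.1) [0.028 0.04  0.056] [ 0.4808 -0.2941]
cap 0.58 (array([448.9, 229.3]), array([28.9, 27.7]), 24.3) [0.014 0.039 0.048] [0.4486 0.229 ]
scene plate (array([539.8,  58.3]), array([186.2, 107.3]), 13.5)
mould 0.79 (array([ 487.9, -289.1]), array([136.1,  59.6]), -15.6) [0.009 0.037 0.048] [ 0.4908 -0.286 ]
cap 0.73 (array([452.2, 234.4]), array([28.9, 28.6]), -43.7) [0.003 0.024 0.046] [0.4537 0.2355]
```

```bash
cat >> h.py <<'E'
from scipy.spatial.transform import Rotation as R
def go(p,yaw):
    """shift (cm) and turn (deg) from the present tool pose to p (m), tool down, tool x at world yaw (deg, mod 180)"""
    s=env.state(); r=R.from_quat(s["orientation"]); g=R.from_euler("z",yaw,degrees=True)*R.from_euler("x",180,degrees=True)
    cur=np.degrees(np.arctan2(*r.as_matrix()[[1,0],0]))
    g=min([g,g*R.from_euler("z",180,degrees=True)],key=lambda q:(r.inv()*q).magnitude())
    print("TCP",s["eef_pos"].round(4),"yaw",cur.round(1),"q6",s["qpos"][5].round(2),"t",round(s["clock"],2),"F",s["wrist_force"].round(1),"op",round(s["opening"],4),"gf",round(s["gripper_force"],1))
    print("shift cm",r.inv().apply(np.array(p)-s["eef_pos"]).__mul__(100).round(2),"turn",(r.inv()*g).as_rotvec(degrees=True).round(2))
E
python3 - <<'E'
from h import *
go([.483,-.294,.2],-16)
im,d=env.capture("top")
P=pts("top",d,np.ones(d.shape,bool)); 
b=P[(P[:,0]>.28)&(P[:,0]<.42)&(P[:,1]<-.4)&(P[:,1]>-.6)]; print(np.percentile(b[:,2],[50,90,99]))
E
```

```text
TCP [ 0.2604 -0.5681  0.2225] yaw 24.6 q6 -0.13 t 1.3 F [ 0.3  0.5 -0.5] op 0.0869 gf 0.0
shift cm [ 31.66 -15.65   2.25] turn [-0.    0.   40.63]
[0.0323392  0.59998093 0.62635622]
```

```bash
python3 -m handwheel '[[[1,0,-3],[0,0,0],8.7],[[5,-2,-5],[0,0,5],8.7],[[31.7,-15.7,-3],[0,0,40.6],8.7],[[31.7,-15.7,-3],[0,0,40.6],8.7],[[31.7,-15.7,-3],[0,0,40.6],8.7],[[31.7,-15.7,-3],[0,0,40.6],8.7],[[31.7,-15.7,-3],[0,0,40.6],8.7],[[31.7,-15.7,-3],[0,0,40.6],8.7],[[31.7,-15.7,-1],[0,0,40.6],8.7],[[31.7,-15.7,0],[0,0,40.6],8.7],[[31.7,-15.7,0],[0,0,40.6],8.7],[[31.7,-15.7,0],[0,0,40.6],8.7],[[31.7,-15.7,0],[0,0,40.6],8.7]]' 30
python3 - <<'E'
from h import *
im,d=env.capture("wrist"); save("w1.png",im)
for t in ["mould","stud"]:
  for r in env.regions_of(t,"wrist"):
    P=pts("wrist",d,r["pixels"]); 
    hi=P[(P[:,2]>.036)&(P[:,2]<.043)] if t=="mould" else P[P[:,2]>.042]
    if len(hi): print(t,r["conf"],r["uv"],rect(hi),np.percentile(P[:,2],[5,50,95]).round(3))
go([.483,-.294,.2],-16)
E
```

```text
clock: 2.43
eef_pos: [0.4831, -0.2937, 0.2229]
orientation: [0.99, -0.139, -0.0, 0.0]
wrist_force: [0.2, -0.1, 0.7]
opening: 0.087
gripper_force: 0.0
mould 0.8 [429.9, 74.1] (array([ 545.7, -455.9]), array([139.1,  55.9]), -64.1) [0.026 0.041 0.059]
mould 0.76 [278.7, 181.7] (array([ 485.6, -295.4]), array([139.5,  55.7]), -16.5) [0.037 0.041 0.059]
stud 0.9 [280.0, 189.1] (array([ 486.1, -295.6]), array([42.6, 42.1]), -3.9) [0.043 0.044 0.064]
stud 0.6 [437.5, 71.7] (array([ 545.6, -456.7]), array([45. , 43.6]), 77.5) [0.043 0.045 0.064]
TCP [ 0.4829 -0.2949  0.2236] yaw -16.1 q6 1.16 t 2.58 F [ 0.3 -0.1 -0.3] op 0.0871 gf 0.0
shift cm [-0.02 -0.09  2.36] turn [ 0.05 -0.09 -0.08]
```

View pics/w1.png

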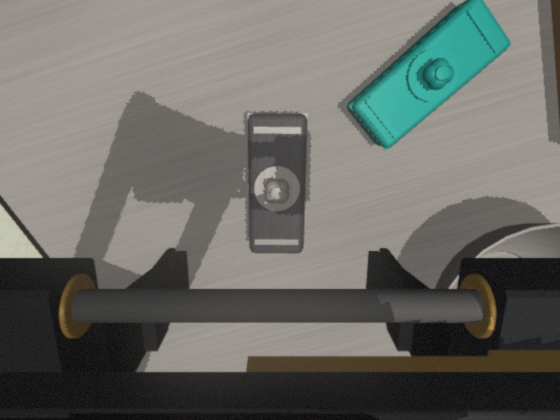

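```bash
python3 - <<'E'
from h import *
go([.4857,-.2954,.012],-16.5)
E
```

```text
TCP [ 0.4829 -0.2949  0.2236] yaw -16.1 q6 1.16 t 2.58 F [ 0.3 -0.1 -0.3] op 0.0871 gf 0.0
shift cm [ 0.25 -0.04 21.16] turn [ 0.05 -0.09  0.42]
```

```bash
python3 -m handwheel '[[[0.25,0,4],[0,0,0.4],8.7],[[0.25,0,8],[0,0,0.4],8.7],[[0.25,0,12],[0,0,0.4],8.7],[[0.25,0,16],[0,0,0.4],8.7],[[0.25,0,18],[0,0,0.4],8.7],[[0.25,0,20],[0,0,0.4],8.7],[[0.25,0,20.9],[0,0,0.4],8.7],[[0.25,0,21.1],[0,0,0.4],8.7],[[0.25,0,21.1],[0,0,0.4],8.7],[[0.25,0,21.1],[0,0,0.4],8.7]]' 25
python3 -m handwheel '[[[0,0,0],[0,0,0],5],[[0,0,0],[0,0,0],5],[[0,0,0],[0,0,0],5],[[0,0,0],[0,0,0],5],[[0,0,0],[0,0,0],5],[[0,0,0],[0,0,0],5],[[0,0,0],[0,0,0],5],[[0,0,0],[0,0,0],5]]' 25
python3 - <<'E'
from h import *
go([.539,.0575,.0135],13.4)
E
```

```text
clock: 3.42
eef_pos: [0.4865, -0.2954, 0.0133]
orientation: [0.99, -0.143, 0.001, 0.001]
wrist_force: [0.5, -0.2, -0.1]
opening: 0.0868
gripper_force: 0.0
clock: 4.08
eef_pos: [0.4857, -0.294, 0.0117]
orientation: [0.99, -0.142, 0.0, -0.0]
wrist_force: [-0.2, 0.7, 3.2]
opening: 0.056
gripper_force: 25.0
TCP [ 0.4857 -0.294   0.0117] yaw -16.4 q6 1.17 t 4.08 F [-0.2  0.7  3.2] op 0.056 gf 25.0
shift cm [ -4.79 -35.22  -0.17] turn [-0.000e+00 -1.000e-02 -2.977e+01]
```

```bash
python3 -m handwheel '[[[-0.1,-0.8,0],[0,0,-0.7],5],[[-0.3,-2,0],[0,0,-1.7],5],[[-0.5,-4,0],[0,0,-3.4],5],[[-0.8,-6,0],[0,0,-5],5],[[-1.1,-8,0],[0,0,-6.7],5],[[-1.4,-10,0],[0,0,-8.4],5],[[-1.6,-12,0],[0,0,-10],5],[[-1.9,-14,0],[0,0,-11.8],5],[[-2.2,-16,0],[0,0,-13.5],5],[[-2.4,-18,0],[0,0,-15],5],[[-2.7,-20,0],[0,0,-16.8],5],[[-3,-22,0],[0,0,-18.5],5],[[-3.3,-24,0],[0,0,-20],5],[[-3.5,-26,0],[0,0,-22],5],[[-3.8,-28,0],[0,0,-23.6],5],[[-4.1,-30,0],[0,0,-25.2],5],[[-4.3,-32,0],[0,0,-27],5],[[-4.6,-34,0],[0,0,-28.6],5],[[-4.8,-35,0],[0,0,-29.7],5],[[-4.8,-35.2,0],[0,0,-29.8],5]]'
python3 -m handwheel '[[[0,0,0],[0,0,0],5],[[0,0,0],[0,0,0],5],[[0,0,0],[0,0,0],5]]'
python3 - <<'E'
from h import *
go([.539,.0575,.012],13.4)
im,d=env.capture("top"); save("t2.png",im[150:310,100:440])
for r in env.regions_of("mould","top"):
    P=pts("top",d,r["pixels"]); hi=P[P[:,2]>.036]
    print(r["conf"],r["uv"],rect(hi))
E
```

```text
clock: 5.75
eef_pos: [0.5382, 0.0589, 0.0117]
orientation: [0.993, 0.119, -0.0, 0.0]
wrist_force: [-4.5, -4.3, 6.4]
opening: 0.0558
gripper_force: 25.0
clock: 6.0
eef_pos: [0.5384, 0.0585, 0.0118]
orientation: [0.993, 0.117, -0.0, -0.001]
wrist_force: [-2.4, 6.6, 5.6]
opening: 0.0561
gripper_force: 25.0
TCP [0.5384 0.0585 0.0118] yaw 13.4 q6 1.3 t 6.0 F [-2.4  6.6  5.6] op 0.0561 gf 25.0
shift cm [ 0.04  0.11 -0.02] turn [-0.13 -0.01  0.  ]
0.91 [421.1, 227.7] (array([ 543.3, -456.3]), array([139.5,  55.7]), -64.2)
0.6 [251.7, 239.8] (array([488.5,  44.4]), array([54. , 42.5]), -77.0)
```

View pics/t2.png

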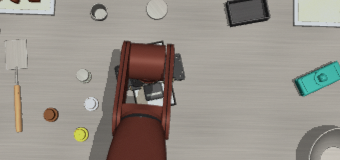

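The crop shows the arm over the plate with the mould under it. I release, rise and check.

```bash
python3 -m handwheel '[[[0,0,0],[0,0,0],8.7],[[0,0,0],[0,0,0],8.7],[[0,0,0],[0,0,0],8.7],[[0,0,0],[0,0,0],8.7],[[0,0,0],[0,0,0],8.7],[[0,0,-2],[0,0,0],8.7],[[0,0,-5],[0,0,0],8.7],[[0,0,-9],[0,0,0],8.7],[[0,0,-13],[0,0,0],8.7],[[0,0,-17],[0,0,0],8.7],[[0,0,-21],[0,0,0],8.7],[[0,0,-23],[0,0,0],8.7],[[0,0,-23],[0,0,0],8.7],[[0,0,-23],[0,0,0],8.7]]'
python3 - <<'E'
from h import *
im,d=env.capture("wrist"); save("w3.png",im)
for t in ["mould","stud","plate_mid"]:
  for r in env.regions_of(t,"wrist"):
    P=pts("wrist",d,r["pixels"]); 
    hi=P[(P[:,2]>.036)&(P[:,2]<.043)] if t=="mould" else P[P[:,2]>(.042 if t=="stud" else -1)]
    if len(hi): print(t,r["conf"],r["uv"],rect(hi),np.percentile(P[:,2],[5,50,95]).round(3))
go([.4486,.229,.2],13)
E
```

```text
clock: 7.27
eef_pos: [0.5397, 0.0571, 0.2432]
orientation: [0.993, 0.117, 0.002, 0.0]
wrist_force: [-0.7, -0.6, -0.4]
opening: 0.0871
gripper_force: 0.0
mould 0.61 [275.6, 182.2] (array([535.6,  57.6]), array([136. ,  52.9]), 13.3) [0.034 0.037 0.055]
stud 0.62 [279.1, 188.1] (array([535.2,  55.3]), array([26.1, 22.3]), -77.2) [0.038 0.04  0.059]
plate_mid 0.83 [250.7, 160.2] (array([536.,  59.]), array([204.6, 124.3]), 13.1) [-0.004 -0.003 -0.001]
TCP [0.5375 0.0572 0.2392] yaw 13.4 q6 1.3 t 7.47 F [-0.6 -0.5 -0.7] op 0.087 gf 0.0
shift cm [ -4.65 -18.77   3.96] turn [-0.06  0.22  0.42]
```

View pics/w3.png

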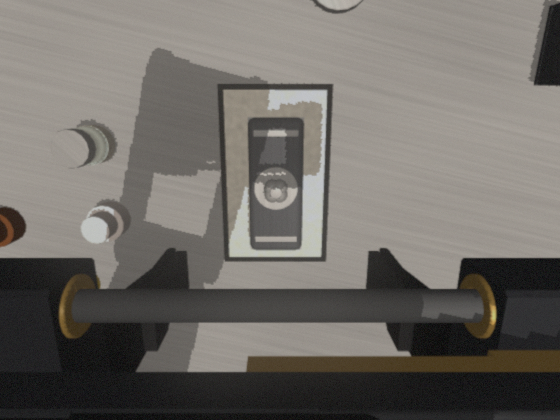

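The mould lies square and central on the plate, with the stud at (276,188). The white cap is at (100,225) and the jar at (85,147). Next I go above the cap.

```bash
python3 -m handwheel '[[[-1,-4,0],[0,0,0],7],[[-2,-8,0],[0,0,0],7],[[-3,-12,1],[0,0,0],7],[[-4,-16,2],[0,0,0],7],[[-4.6,-18.5,3],[0,0,0.4],7],[[-4.6,-18.8,4],[0,0,0.4],7],[[-4.6,-18.8,4],[0,0,0.4],7],[[-4.6,-18.8,4],[0,0,0.4],7],[[-4.6,-18.8,4],[0,0,0.4],7],[[-4.6,-18.8,4],[0,0,0.4],7]]' 20
cat > cap.py <<'E'
from h import *
for c in ["wrist","top"]:
  im,d=env.capture(c)
  if c=="wrist": save("w4.png",im)
  for r in env.regions_of("cap",c):
    P=pts(c,d,r["pixels"]); z=np.percentile(P[:,2],97)
    col=im[r["pixels"]].mean(0).round()
    hi=P[P[:,2]>z-.006]; print(c,round(r["conf"],2),np.round(r["uv"]),col,"top z",z.round(4),"knob",rect(hi)[:2])
go([.4486,.229,.023],13)
E
python3 cap.py
```

```text
clock: 8.3
eef_pos: [0.4514, 0.2284, 0.202]
orientation: [0.994, 0.113, 0.0, 0.0]
wrist_force: [0.7, 0.7, 0.4]
opening: 0.0703
gripper_force: 0.0
wrist 0.64 [273. 189.] [158. 148. 141.] top z 0.0458 knob (array([451.8, 231.9]), array([29.4, 28.6]))
wrist 0.58 [146. 195.] [93. 71. 58.] top z 0.0456 knob (array([416.1, 350. ]), array([29.8, 29. ]))
wrist 0.55 [232. 264.] [144. 120.  50.] top z 0.0455 knob (array([362.8, 258.2]), array([29.8, 25.3]))
top 0.69 [240. 229.] [170. 173. 172.] top z 0.0074 knob (array([538.1,  56.6]), array([201.1, 120.3]))
top 0.41 [182. 283.] [163. 137.  53.] top z 0.0499 knob (array([357.4, 256.7]), array([26.8, 26.2]))
TCP [0.4511 0.2288 0.202 ] yaw 12.9 q6 1.66 t 8.5 F [0.6 0.1 0.4] op 0.0703 gf 0.0
shift cm [-0.25 -0.07 17.9 ] turn [-0.   -0.05 -0.05]
```

View pics/w4.png

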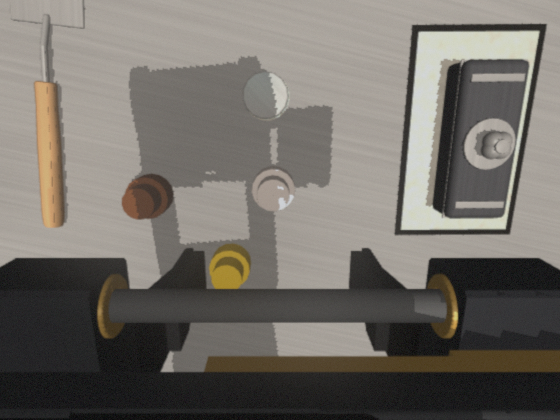

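```bash
python3 -m handwheel '[[[0.14,-0.29,4],[0,0,0],7],[[0.14,-0.29,8],[0,0,0],7],[[0.14,-0.29,12],[0,0,0],7],[[0.14,-0.29,15],[0,0,0],7],[[0.14,-0.29,17],[0,0,0],7],[[0.14,-0.29,17.6],[0,0,0],7],[[0.14,-0.29,17.8],[0,0,0],7],[[0.14,-0.29,17.8],[0,0,0],7],[[0.14,-0.29,17.8],[0,0,0],7]]' 20
python3 -m handwheel '[[[0,0,0],[0,0,0],2.5],[[0,0,0],[0,0,0],2.5],[[0,0,0],[0,0,0],2.5],[[0,0,0],[0,0,0],2.5],[[0,0,0],[0,0,0],2.5],[[0,0,0],[0,0,0],2.5],[[0,0,0],[0,0,0],2.5],[[0,0,0],[0,0,0],2.5]]' 20
python3 -m handwheel '[[[0,0,-2],[0,0,0],2.5],[[0,0,-5],[0,0,0],2.5],[[0,0,-9],[0,0,0],2.5],[[0,0,-12],[0,0,0],2.5],[[0,0,-12],[0,0,0],2.5],[[0,0,-12],[0,0,0],2.5],[[0,0,-12],[0,0,0],2.5],[[0,0,-12],[0,0,0],2.5]]' 20
python3 - <<'E'
from h import *
im,d=env.capture("wrist"); save("w5.png",im)
for t in ["cap","stud"]:
  for r in env.regions_of(t,"wrist"):
    P=pts("wrist",d,r["pixels"]); print(t,round(r["conf"],2),np.round(r["uv"]),im[r["pixels"]].mean(0).round(),np.percentile(P,[3,50,97],axis=0).round(3).tolist())
    if t=="stud":
      hi=P[(P[:,2]>.0415)&(P[:,2]<.047)]; print("collar",rect(hi)); b=P[P[:,2]>.05]; print("head",rect(b) if len(b) else 0)
  if t=="stud":
    for r in env.regions_of("mould","wrist"):
      P=pts("wrist",d,r["pixels"]); hi=P[(P[:,2]>.036)&(P[:,2]<.043)]; print("mould",r["uv"],rect(hi) if len(hi) else 0)
go([.536,.0576,.14],13.4)
E
```

```text
clock: 9.25
eef_pos: [0.4528, 0.233, 0.0254]
orientation: [0.994, 0.113, 0.002, -0.0]
wrist_force: [-0.4, 0.3, 0.5]
opening: 0.0699
gripper_force: 0.0
clock: 9.92
eef_pos: [0.451, 0.2325, 0.0235]
orientation: [0.994, 0.113, -0.0, 0.0]
wrist_force: [-0.5, 0.3, 1.7]
opening: 0.0295
gripper_force: 20.0
clock: 10.58
eef_pos: [0.4497, 0.2321, 0.1416]
orientation: [0.994, 0.113, -0.002, 0.0]
wrist_force: [-0.7, -0.2, -1.5]
opening: 0.0296
gripper_force: 20.0
cap 0.77 [278. 253.] [148. 138. 130.] [[0.451, 0.219, 0.122], [0.462, 0.234, 0.149], [0.47, 0.249, 0.163]]
cap 0.57 [126. 209.] [101.  75.  60.] [[0.403, 0.33, 0.004], [0.422, 0.345, 0.034], [0.436, 0.364, 0.045]]
stud 0.84 [535. 151.] [168. 162. 155.] [[0.519, 0.045, 0.041], [0.536, 0.066, 0.044], [0.558, 0.079, 0.062]]
collar (array([536.2,  62.6]), array([43.8, 34.4]), 24.9)
head (array([535. ,  62.9]), array([23.4, 10.2]), 34.0)
mould [520.2, 151.1] (array([538.7,  60.6]), array([139.4,  54.9]), 15.1)
TCP [0.4502 0.2323 0.1421] yaw 13.0 q6 1.66 t 10.78 F [ 0.3  0.5 -1. ] op 0.0298 gf 20.0
shift cm [ 4.42 18.95  0.2 ] turn [ 0.01  0.15 -0.38]
```

View pics/w5.png

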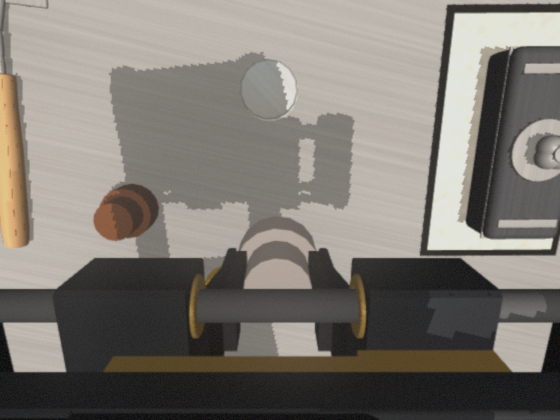

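Cap held upright at (278,253); the collar is at (540,150), clipped by the frame. I carry the cap over the mould at a height from which the stud is still visible.

```bash
python3 -m handwheel '[[[0,1,-3],[0,0,0],2.5],[[0.7,3,-6],[0,0,0],2.5],[[1.4,6,-6],[0,0,0],2.5],[[2.2,9,-6],[0,0,0],2.5],[[2.9,12,-6],[0,0,0],2.5],[[3.6,15,-6],[0,0,-0.4],2.5],[[4.3,18,-6],[0,0,-0.4],2.5],[[4.6,18.9,-6],[0,0,-0.4],2.5],[[4.6,18.9,-6],[0,0,-0.4],2.5],[[4.6,18.9,-6],[0,0,-0.4],2.5],[[4.6,18.9,-6],[0,0,-0.4],2.5],[[4.6,18.9,-6],[0,0,-0.4],2.5],[[4.6,18.9,-6],[0,0,-0.4],2.5],[[4.6,18.9,-6],[0,0,-0.4],2.5]]' 20
cat > fit.py <<'E'
from h import *
from scipy.optimize import least_squares
s=env.state(); r0=R.from_quat(s["orientation"]); p0=s["eef_pos"]
im,d=env.capture("wrist"); save("w6.png",im)
P=pts("wrist",d,np.ones(d.shape,bool)); L=r0.inv().apply(P-p0)   # tool frame
def circ(Q,rad):
    h=cv2.convexHull((Q[:,:2]*1000).astype(np.float32))[:,0]
    f=least_squares(lambda c:np.hypot(*(h-c).T)-rad,h.mean(0),loss="soft_l1"); return f.x.round(2),np.abs(f.fun).mean().round(2),len(Q)
near=np.hypot(L[:,0],L[:,1])<.04
z=P[:,2]
# collar top and stud head (world height), mm in tool axes
near2=np.hypot(L[:,0],L[:,1])<.06
for nm,lo,hi in [("z40",.036,.0412),("z43",.0418,.0455),("head",.05,.07)]:
    q=L[near2&(z>lo)&(z<hi)]; print(nm,len(q),q.mean(0).round(4)*1000 if len(q) else "")
for t in ["stud","mould","cap"]:
  for r in env.regions_of(t,"wrist"):
    Q=r0.inv().apply(pts("wrist",d,r["pixels"])-p0); zz=pts("wrist",d,r["pixels"])[:,2]
    print(t,round(r["conf"],2),np.round(r["uv"]))
    if t=="stud" and np.hypot(*np.median(Q,0)[:2])<.05: print(" collar",circ(Q[(zz>.040)&(zz<.047)],22), "med z",np.median(zz).round(4))
    if t=="mould" and np.hypot(*np.median(Q,0)[:2])<.06: print(" rect",rect(Q[(zz>.036)&(zz<.043)]))
    if t=="cap" and np.hypot(*np.median(Q,0)[:2])<.05:
        print(" tool z pct",np.percentile(Q[:,2],[2,50,98]).round(4))
        sk=Q[(Q[:,2]>.001)&(Q[:,2]<.02)]; f=least_squares(lambda c:np.hypot(*(sk[:,:2]*1000-c).T)-21,[0,0],loss="soft_l1"); print(" skirt wall c",f.x.round(2),np.abs(f.fun).mean().round(2),len(sk), "maxx",np.percentile(sk[:,0],98).round(4))
        kn=Q[(Q[:,2]>-.02)&(Q[:,2]<-.003)]; 
        if len(kn)>10: f=least_squares(lambda c:np.hypot(*(kn[:,:2]*1000-c).T)-15,[0,0],loss="soft_l1"); print(" knob c",f.x.round(2),np.abs(f.fun).mean().round(2),len(kn))
go([.5384,.0585,.1],13.4)
E
python3 fit.py
```

```text
clock: 11.95
eef_pos: [0.5382, 0.0598, 0.2036]
orientation: [0.993, 0.118, 0.0, -0.0]
wrist_force: [0.0, 0.0, -1.8]
opening: 0.0294
gripper_force: 20.0
z40 2998 [ 24.5   2.3 163.7]
z43 1344 [  8.5   2.4 160.3]
head 592 [  1.    2.4 143.8]
stud 0.81 [280. 196.]
 collar (array([-0.39,  2.61]), np.float64(0.23), 1143) med z 0.0436
mould 0.97 [280. 168.]
 rect (array([18.1,  2.9]), array([102.1,  55.4]), 0.1)
cap 0.84 [280. 252.]
 tool z pct [-0.0218 -0.0089  0.0193]
 skirt wall c [-0.85  1.29] 1.39 1294 maxx 0.021
 knob c [-0.19  1.28] 0.67 958
cap 0.65 [  2. 234.]
cap 0.64 [ 48. 320.]
TCP [0.5384 0.0591 0.2037] yaw 13.5 q6 1.3 t 12.15 F [ 0.6  1.2 -1. ] op 0.0294 gf 20.0
shift cm [-0.02  0.06 10.37] turn [ 0.   -0.01  0.06]
```

View pics/w6.png

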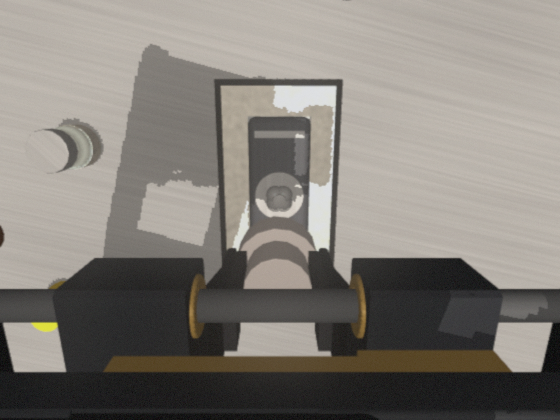

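```bash
python3 -m handwheel '[[[0,0.1,3],[0,0,0],2.5],[[0,0.1,6],[0,0,0],2.5],[[0,0.1,9],[0,0,0],2.5],[[0,0.13,10.4],[0,0,0],2.5],[[0,0.13,10.5],[0,0,0],2.5],[[0,0.13,10.5],[0,0,0],2.5],[[0,0.13,10.5],[0,0,0],2.5],[[0,0.13,10.5],[0,0,0],2.5]]' 20
sed -i 's/w6.png/w7.png/' fit.py; python3 fit.py
```

```text
clock: 12.82
eef_pos: [0.5404, 0.0575, 0.1006]
orientation: [0.993, 0.117, 0.002, 0.0]
wrist_force: [-0.8, -0.5, 0.1]
opening: 0.0295
gripper_force: 20.0
z40 5561 [32.3 -0.9 60.8]
z43 1206 [20.5 -1.9 57.6]
head 0 
stud 0.95 [273. 213.]
 collar (array([-2.43, -0.81]), np.float64(0.22), 954) med z 0.0432
mould 0.65 [277. 173.]
 rect (array([-2.1, -0.8]), array([138. ,  54.6]), -0.1)
cap 0.92 [277. 255.]
 tool z pct [-0.0211 -0.0076  0.0219]
 skirt wall c [-2.25  0.41] 1.71 1676 maxx 0.0201
 knob c [-1.89  0.26] 2.4 1661
cap 0.57 [ 15. 355.]
TCP [0.5396 0.0575 0.0997] yaw 13.4 q6 1.3 t 13.02 F [ 0.5 -0.7 -0.8] op 0.0292 gf 20.0
shift cm [-0.09 -0.12 -0.03] turn [ 0.03 -0.11  0.03]
```

View pics/w7.png

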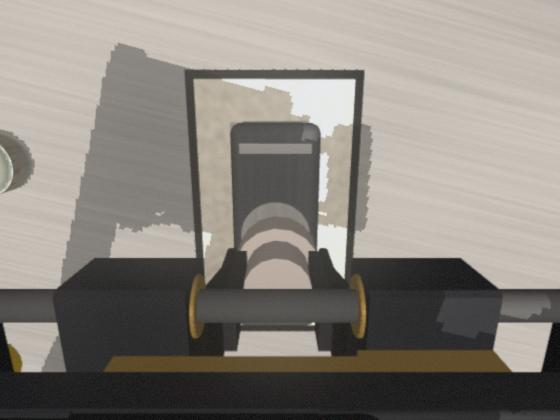

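```bash
for i in 1 2; do python3 fit.py | grep -A1 -E "^stud|skirt|TCP|rect"|grep -v "^stud\|^--"; done
```

```text
rect (array([-1.5, -0.8]), array([137.9,  54.4]), 0.2)
cap 0.84 [277. 255.]
 skirt wall c [-2.19  0.39] 1.7 1679 maxx 0.0202
 knob c [-1.83  0.44] 2.52 1698
 collar (array([-0.84, -0.08]), np.float64(0.25), 1035) med z 0.0431
 rect (array([-0.3, -0.2]), array([138.8,  54.8]), 0.0)
cap 0.69 [ 17. 354.]
TCP [0.5387 0.0575 0.0985] yaw 13.4 q6 1.3 t 13.42 F [-1.1  0.2  0.5] op 0.0297 gf 20.0
shift cm [-0.01 -0.1  -0.15] turn [-0.    0.01  0.03]fit.py:23: RuntimeWarning: Mean of empty slice.
  sk=Q[(Q[:,2]>.001)&(Q[:,2]<.02)]; f=least_squares(lambda c:np.hypot(*(sk[:,:2]*1000-c).T)-21,[0,0],loss="soft_l1"); print(" skirt wall c",f.x.round(2),np.abs(f.fun).mean().round(2),len(sk), "maxx",np.percentile(sk[:,0],98).round(4))
  ret = ret.dtype.type(ret / rcount)
Traceback (most recent call last):
  File "fit.py", line 23, in <module>
    sk=Q[(Q[:,2]>.001)&(Q[:,2]<.02)]; f=least_squares(lambda c:np.hypot(*(sk[:,:2]*1000-c).T)-21,[0,0],loss="soft_l1"); print(" skirt wall c",f.x.round(2),np.abs(f.fun).mean().round(2),len(sk), "maxx",np.percentile(sk[:,0],98).round(4))
                                                                                                                                                                                                         ~~~~~~~~~~~~~^^^^^^^^^^^^
IndexError: index -1 is out of bounds for axis 0 with size 0
```

In-image measurement and the arm's pose when it gripped the mould agree: correct tool y by about -1.1 mm, then lower to just above the balls.

```bash
python3 -m handwheel '[[[-0.03,-0.11,0],[0,0,0],2.5],[[-0.03,-0.11,0.5],[0,0,0],2.5],[[-0.03,-0.11,1],[0,0,0],2.5],[[-0.03,-0.11,1.4],[0,0,0],2.5],[[-0.03,-0.11,1.4],[0,0,0],2.5],[[-0.03,-0.11,1.4],[0,0,0],2.5],[[-0.03,-0.11,1.4],[0,0,0],2.5]]' 25
python3 -m handwheel '[[[0,0,0.2],[0,0,0],2.5],[[0,0,0.4],[0,0,0],2.5],[[0,0,0.4],[0,0,0],2.5],[[0,0,0.4],[0,0,0],2.5]]' 25
```

```text
clock: 14.0
eef_pos: [0.5382, 0.0585, 0.0844]
orientation: [0.993, 0.117, -0.0, -0.0]
wrist_force: [0.0, -0.5, -0.6]
opening: 0.0297
gripper_force: 25.0
clock: 14.33
eef_pos: [0.5384, 0.0584, 0.0808]
orientation: [0.993, 0.117, 0.0, 0.0]
wrist_force: [-1.0, 0.1, 3.1]
opening: 0.0297
gripper_force: 25.0
```

Contact is starting at the expected height with little side force. I press on.

```bash
python3 -m handwheel '[[[0,0,0.2],[0,0,0],2.5],[[0,0,0.3],[0,0,0],2.5],[[0,0,0.3],[0,0,0],2.5]]'
python3 -m handwheel '[[[0,0,0.2],[0,0,0],2.5],[[0,0,0.4],[0,0,0],2.5],[[0,0,0.4],[0,0,0],2.5]]'
python3 -m handwheel '[[[0,0,0.2],[0,0,0],2.5],[[0,0,0.4],[0,0,0],2.5],[[0,0,0.4],[0,0,0],2.5]]'
```

```text
clock: 14.58
eef_pos: [0.5389, 0.0584, 0.0787]
orientation: [0.993, 0.117, 0.001, 0.0]
wrist_force: [-2.3, -1.0, 7.0]
opening: 0.0293
gripper_force: 25.0
clock: 14.83
eef_pos: [0.5382, 0.0584, 0.0736]
orientation: [0.993, 0.117, 0.0, 0.0]
wrist_force: [-0.7, -1.1, 1.1]
opening: 0.0292
gripper_force: 25.0
clock: 15.08
eef_pos: [0.5373, 0.0586, 0.068]
orientation: [0.993, 0.117, -0.001, -0.0]
wrist_force: [1.0, 0.5, -6.4]
opening: 0.0292
gripper_force: 25.0
```

```bash
python3 -m handwheel '[[[0,0,0.1],[0,0,0],2.5],[[0,0,0.1],[0,0,0],2.5],[[0,0,0.1],[0,0,0],2.5]]'
python3 -m handwheel '[[[0,0,0.1],[0,0,0],2.5],[[0,0,0.1],[0,0,0],2.5],[[0,0,0.1],[0,0,0],2.5]]'
```

```text
clock: 15.33
eef_pos: [0.5375, 0.0586, 0.0677]
orientation: [0.993, 0.117, -0.001, -0.0]
wrist_force: [0.5, 0.2, -6.2]
opening: 0.0296
gripper_force: 25.0
clock: 15.58
eef_pos: [0.538, 0.0586, 0.0675]
orientation: [0.993, 0.117, -0.0, -0.0]
wrist_force: [-0.4, -0.3, -3.6]
opening: 0.0294
gripper_force: 25.0
```

```bash
python3 -m handwheel '[[[0,0,0.1],[0,0,0],2.5],[[0,0,0.2],[0,0,0],2.5],[[0,0,0.3],[0,0,0],2.5],[[0,0,0.3],[0,0,0],2.5],[[0,0,0.3],[0,0,0],2.5]]'
python3 -m handwheel '[[[0,0,0.1],[0,0,0],2.5],[[0,0,0.2],[0,0,0],2.5],[[0,0,0.2],[0,0,0],2.5],[[0,0,0.2],[0,0,0],2.5]]'
```

```text
clock: 16.0
eef_pos: [0.5387, 0.0586, 0.0665]
orientation: [0.993, 0.117, 0.0, 0.0]
wrist_force: [-7.2, -0.1, 11.2]
opening: 0.0295
gripper_force: 25.0
clock: 16.33
eef_pos: [0.5389, 0.0586, 0.0664]
orientation: [0.993, 0.117, 0.0, 0.0]
wrist_force: [-13.1, 0.2, 24.2]
opening: 0.0292
gripper_force: 25.0
```

```bash
python3 -m handwheel '[[[0,0,-0.1],[0,0,0],2.5],[[0,0,-0.15],[0,0,0],2.5],[[0,0,-0.15],[0,0,0],2.5],[[0,0,-0.15],[0,0,0],2.5],[[0,0,-0.15],[0,0,0],2.5],[[0,0,-0.15],[0,0,0],2.5]]'
python3 - <<'E'
from h import *
im,d=env.capture("scene"); save("s8.png",cv2.resize(im[150:310,200:400],(800,640),interpolation=cv2.INTER_CUBIC)[:600])
for t in ["cap","mould"]:
  for r in env.regions_of(t,"scene"):
    P=pts("scene",d,r["pixels"]); print(t,r["conf"],np.round(r["uv"]),np.percentile(P,[3,50,97],axis=0).round(3).tolist())
go([.5384,.0585,.0665],13.4)
E
```

```text
clock: 16.83
eef_pos: [0.5389, 0.0586, 0.0665]
orientation: [0.993, 0.117, 0.0, 0.0]
wrist_force: [-9.3, 0.6, 14.2]
opening: 0.0291
gripper_force: 25.0
cap 0.73 [396. 250.] [[0.348, 0.245, 0.003], [0.369, 0.266, 0.025], [0.381, 0.279, 0.047]]
cap 0.63 [409. 278.] [[0.408, 0.34, 0.004], [0.427, 0.358, 0.024], [0.437, 0.371, 0.046]]
cap 0.53 [292. 220.] [[0.536, 0.052, 0.048], [0.551, 0.068, 0.067], [0.56, 0.08, 0.089]]
mould 0.92 [291. 232.] [[0.476, 0.043, 0.008], [0.562, 0.078, 0.038], [0.608, 0.1, 0.044]]
mould 0.72 [212. 155.] [[0.504, -0.504, 0.008], [0.554, -0.435, 0.037], [0.595, -0.382, 0.056]]
mould 0.31 [260. 296.] [[0.706, 0.198, 0.003], [0.728, 0.223, 0.033], [0.751, 0.244, 0.052]]
TCP [0.5389 0.0586 0.0665] yaw 13.4 q6 1.3 t 16.98 F [-8.1 -0.  14. ] op 0.0296 gf 25.0
shift cm [-0.05 -0.   -0.  ] turn [ 0.02 -0.06  0.04]
```

View pics/s8.png

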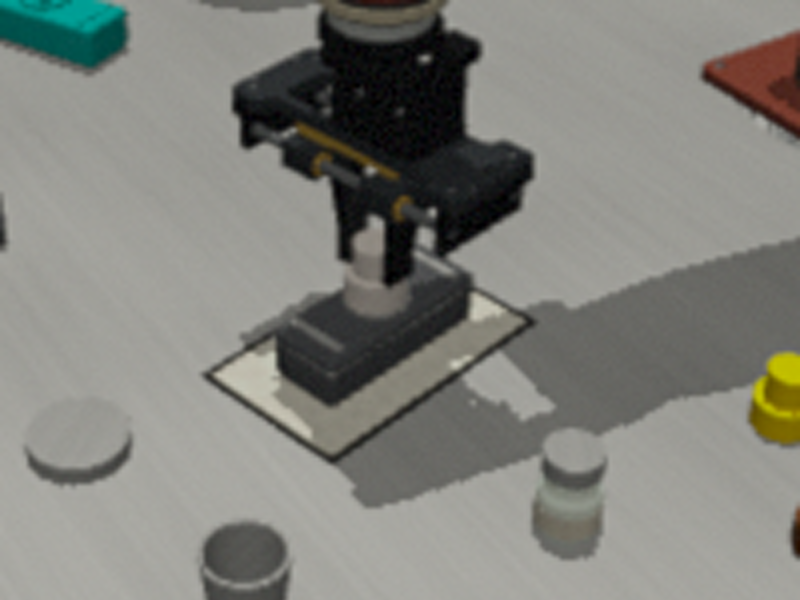

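The cap is seated on the collar at crop (378,285), with its measured top at about 0.088 m (home is 0.087 m). The fingers press it with 14 N, and the mould is square on the plate. I hand in.

```bash
python3 -c "
from bench import env
print(env.job_done())"
```

```text
the job is handed in; nothing more can be done
None
```

The mould is square in the middle of the cold plate and the cap is snapped home. I handed the job in while pressing the cap with about 14 N; the hand-in call returned no verdict.

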